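# Pass a candy tray through the stop gate of a serving chute

## Robot

A 7-joint arm with a two-finger parallel gripper is mounted at the origin on the work surface. World frame = base frame: x ahead of the robot, y to its left, z up, the work surface at z = 0. Lengths are in m, angles in rad, forces in N, time in s.
With the tool pointing down it reaches from about 0.425 to 0.875 m from the base axis. Payload 4.7 kg.
Tool frame: the origin (TCP) lies between the finger pads; the fingertips stand 17 mm ahead of it and the grasp point (between the pads) lies 2 mm behind it; y points along the fingers, x is the direction in which the jaws open and shut, and the axes are right-handed (so a half turn about y gives the same grasp; the last joint's range is limited). The gripper opens to 85 mm and grips with 20 to 120 N. Pads are 22 mm wide; open, the fingers measure 114 mm over their backs; the gripper's body (76 mm by 85 mm) begins 54 mm behind the grasp point. The pads swing forward as they close: fully open they stand 13 mm farther back than shut.
Start: joints at [1.192, 0.321, -0.07, 1.45, 0.023, 1.371, -0.057], TCP at [0.249, -0.601, 0.214] pointing down, gripper open.
Joint ranges: [-2.86, 2.86], [-0.3, 2.09], [-1.38, 1.24], [0.06, 2.45], [-1.56, 4.7], [0.09, 2.05], [-2.69, 2.69]. Speed limits (rad/s): [2.57, 2.57, 3.14, 3.14, 3.14, 3.14, 3.14].

## Interface

Orientations are given as a unit quaternion [x, y, z, w].
In Python, from workcell import r gives the robot as it stands. The module is installed in compiled form; this text tells all that it offers.
- The arm moves only by the tool jog_arm, never from a script. Its argument "commands" is a list of rows, each a list of 3 entries, a list of its own where there are three numbers: the gripper's target within -1 to 1 (shut at 1, half-way at 0, fully open at -1), then the shift along the tool's x, y, z in m, then the turn about the tool's y in degrees. A call has 1 to 10 rows; each row is the pose to reach, as a shift and turn from the pose commanded when the call began, along the tool's axes at that moment; what a row does not reach only later rows make up. A row lasts 1/8 s, in which the tool goes at most 62.5 mm and 10.7 degrees, less where a joint would pass 70% of its speed; a pose out of reach is approached as far as the arm can. A call with a gripper value outside its range is refused whole. The fingers move at their own pace and stop on an object; the grip force is fixed at half the most. Time passes only in rows, so rows that repeat a pose let the fingers close. It gives the time, the measured TCP pose, the force and the opening at its end, in the units of the state.
- r.state(): the state, without advancing time (a new reading comes with each control period).
- r.camera(name): name is "scene" or "top" or "wrist"; returns the picture (400x640x3 uint8, red, green, blue); there is no depth.
- r.calibration(name): a dict with "fx", "fy", "cx", "cy" (pixels), "k1" (the pictures are not rectified: a ray, as slopes to the right and down, at radius r is drawn at 1 + k1 r^2 times it, then the intrinsics apply), "pose" (4x4, takes a point from camera to world coordinates). Camera axes: x right, y up, looking along -z (the intrinsics and any distortion apply to the point x, -y, -z); pixel columns grow to the right and rows downward; lengths in m; the calibration is good to about 2 mm. A picture is of the moment at which its call begins: read the wrist's pose just before it. calibration takes no time and is no camera call; for the wrist camera it gives the pose at the moment of the call.
- r.close_job(): hands the job in, once; it reports no verdict.
Trained networks look in the newest picture that a camera, given by its name, has taken for a name from the list of things; names that differ only in an ending like _2 or _b are one class to them, and where a whole thing is asked for, a point or a joint stands for the part that bears it (a point fixed in the world has none). Each returns a list of dicts, best first, with "confidence" (0 to 1); they miss things now and then, are a little off and sometimes report something else, mostly with a low value. They report only what shows in the picture. A call takes as long as a camera call. They do not tell look-alikes from the thing itself.
- r.cut_out(camera, name): "region" (400x640 bool, what is visible of it).
- r.landmark_of(camera, name): "position" ([x, y, z] in m, in the coordinates of the camera as it stood for that picture, good to about 4 mm: a listed point, or the origin of a listed thing).
The state is a dict: "time": time; "joints": joint angles; "joint_velocities": joint speeds; "joint_efforts": joint torques, N m; "position": TCP position; "tool_rot": TCP orientation; "ft_force": force on the tool from outside, world axes, zero at the start; "ft_torque": the same for the moment, N m; "gripper_width": finger opening in m.
Only numpy, scipy, OpenCV 4.12 (cv2) and the standard library are available. Lean on these libraries where they do the work, as an engineer would, in place of code of your own. Each camera call takes 0.05 s, during which the arm holds its last target.

## Task

At the candy stall, press the red bar beside the serving chute down with one fingertip so that the stop gate sinks below the chute floor, and keep it held down while you push the white candy tray along the chute past the gate. Then let the bar go so that the gate stands up again behind the tray. Only push the tray: do not lift it, do not ram it into the gate or let the gate rise under it, and leave the bowl, the jar and the cup alone.

Things in the scene. Friction and masses are not known exactly. Their poses are not given: they have to be found in the camera images.
- chute: Fixed open-topped serving chute, steel floor 50 mm above the table, x from -260 to +190 mm. Origin: on the table, on the chute's centre line, under the gate; x = direction of travel, z up, y towards the red bar's side. A 26 mm slot across the floor at x = 0 takes the gate. Blue side lips stand 10 mm above the floor, 43 to 51 mm either side of the centre; a 26 mm end stop stands at x = 184 mm.
- gate (a joint): Red gate and press bar, one hinged piece. 0 = raised, as at the start: an 8 mm thick blade stands across the chute at x = 0, top 18 mm above the floor. Grows (rad) as the bar is pressed, stop at 0.30; blade below the floor from 0.19 on. At 0.26 the bar is level, its upper face 62 mm above the table all along: a fingertip at that height holds the gate down anywhere along it. Springs up when let go.
- gate_hinge (a point): Point on the gate's hinge axis at the bar's centre line: chute x = +110, y = +65 mm, 56 mm above the table. The axis is level, across the chute. Holding the bar down takes about 2 N at its free end, about 8 N at 85 mm from this hinge.
- bar_end (a point): Upper face of the red press bar at its free end. The bar is straight, 22 mm wide, and runs alongside the chute outside the lip, its centre line at chute y = +65 mm, from the hinge back to about chute x = -225 mm. Raised, it slopes up at 0.26 rad from the hinge to this end, which is then about 150 mm above the table.
- tray: White open candy tray with 2 x 4 cells holding sweets (the sweets are fixed in it), 110 mm along its x, 78 mm wide, 34 mm high, about 0.28 kg. Origin: centre of its underside. Its x axis points along the chute's direction of travel. It starts on the steel floor before the gate (negative chute x).
- bowl: Green glass bowl, 150 mm across, 75 mm high, standing on the table; origin at the centre of its underside. Leave alone.
- jar: Amber jar with a yellow cap, 60 mm across, 95 mm high, standing on the table; origin at the centre of its underside. Leave alone.
- cup: Blue cup, 64 mm across, 80 mm high, standing on the table; origin at the centre of its underside. Leave alone.
There are look-alikes about, which are no part of the job. There is more than one size of the tray; the one meant has the size given above.

How it is judged:
By the outcome, as a careful person would: the job done as asked, in the order asked, and still so for the second after the job is handed in, with the robot touching nothing.
It also fails if it takes over 35 s, if anything falls off the work surface, if the arm or the gripper's body presses on something with over 40 N, if the wrist force passes 120 N, or if a joint passes its speed limit or range.

## Working session

There is one attempt and no reset: what is moved stays moved. The work goes in short steps, Python scripts to look and compute and a tool call to move; the robot and the scene stay as the last step left them, time stands still between calls to the robot, and variables do not carry over. Pictures are saved under pics/ and viewed, and the job is handed in when it is done.

Besides the shell and the picture viewer there is one more tool, called after "Request:" by a JSON object that holds its "name" and its "arguments". jog_arm: Moves the arm, as the interface text tells. Its arguments: {"type":"object","properties":{"commands":{"type":"array"}},"required":["commands"]}

```bash
mkdir -p pics
python3 - <<'E'
from workcell import r
import cv2
s=r.state();print(s['time'],s['position'],s['tool_rot'],s['gripper_width'])
for c in ['scene','top']:
    im=r.camera(c);cv2.imwrite(f'pics/{c}0.png',im[:,:,::-1])
    k=r.calibration(c);print({a:(b if a!='pose' else b) for a,b in k.items()})
    for n in ['chute','gate','gate_hinge','bar_end','tray','bowl','jar','cup']:
        import numpy as np
        for d in r.landmark_of(c,n):
            p=np.array(k['pose'])@np.append(d['position'],1); print(c,n,round(d['confidence'],2),p[:3].round(4))
print(r.state()['time'])
E
```

```text
0.0 [ 0.24852693 -0.59995295  0.2125778 ] [-0.58760433  0.393418   -0.39219421  0.58832571] 0.08552760381683212
{'fx': 374.12440991799883, 'fy': 374.12440991799883, 'cx': 314.55593889468946, 'cy': 201.73677520027272, 'k1': -0.04518321246618217, 'pose': array([[-0.62752062, -0.57423302,  0.52580824,  0.93982178],
       [ 0.77857775, -0.45769687,  0.429337  ,  0.33447647],
       [-0.0058787 ,  0.67880042,  0.73429928,  0.67493942],
       [ 0.        ,  0.        ,  0.        ,  1.        ]])}
scene chute 0.55 [0.5329 0.0965 0.0022]Traceback (most recent call last):
  File "<stdin>", line 9, in <module>
ValueError: it knows: bar_end, bowl, chute, cup, gate_hinge, jar, tray
```

Run:
```python
from workcell import r
import cv2
import numpy as np
from scipy.spatial.transform import Rotation as R
s=r.state();print(s['time'],s['position']);print(R.from_quat(s['tool_rot']).as_matrix().round(3))
for c in ['scene','top']:
    im=r.camera(c);cv2.imwrite(f'pics/{c}0.png',im[:,:,::-1])
    k=r.calibration(c)
    if c=='top':print(k)
    for n in ['chute','gate_hinge','bar_end','tray','bowl','jar','cup']:
        for d in r.landmark_of(c,n):
            p=np.array(k['pose'])@np.append(d['position'],1); print(c,n,round(d['confidence'],2),p[:3].round(4))
print(r.state()['time'])
```

```text
0.1 [ 0.24856228 -0.60003287  0.21270958]
[[ 0.383 -0.001  0.924]
 [-0.924  0.002  0.383]
 [-0.002 -1.    -0.   ]]
scene chute 0.66 [0.5299 0.0982 0.0046]
scene gate_hinge 0.77 [0.4703 0.209  0.0543]
scene bar_end 0.74 [ 0.4677 -0.1274  0.1516]
scene tray 0.9 [ 7.519e-01 -2.051e-01  7.000e-04]
scene tray 0.85 [ 0.2963 -0.2051  0.0007]
scene tray 0.59 [ 0.5338 -0.0126  0.0537]
scene bowl 0.64 [7.270e-01 1.786e-01 6.000e-04]
scene jar 0.89 [ 0.6908 -0.0479 -0.001 ]
scene cup 0.97 [ 0.3904  0.2574 -0.003 ]
{'fx': 394.19353646584267, 'fy': 394.19353646584267, 'cx': 317.1311373435695, 'cy': 200.18838088396782, 'k1': -0.02389483038098611, 'pose': array([[ 0.00864934,  0.98643108, -0.16394788,  0.38182939],
       [-0.99994573,  0.00757994, -0.00714729,  0.02747997],
       [-0.00580759,  0.1640008 ,  0.98644311,  1.04036384],
       [ 0.        ,  0.        ,  0.        ,  1.        ]])}
top chute 0.97 [0.5311 0.1004 0.0017]
top gate_hinge 0.78 [0.4658 0.208  0.0567]
top bar_end 0.61 [ 0.463  -0.1268  0.1561]
top tray 0.97 [ 0.5326 -0.0115  0.048 ]
top tray 0.8 [ 3.013e-01 -2.022e-01  1.000e-04]
top tray 0.77 [ 0.752  -0.2037  0.0036]
top bowl 0.81 [7.205e-01 1.792e-01 2.000e-04]
top bowl 0.62 [0.5309 0.0991 0.0012]
top jar 0.75 [ 0.6902 -0.051  -0.0032]
top jar 0.72 [ 7.205e-01  1.779e-01 -2.000e-04]
top cup 0.94 [0.392  0.2548 0.0007]
0.9
```

View pics/scene0.png

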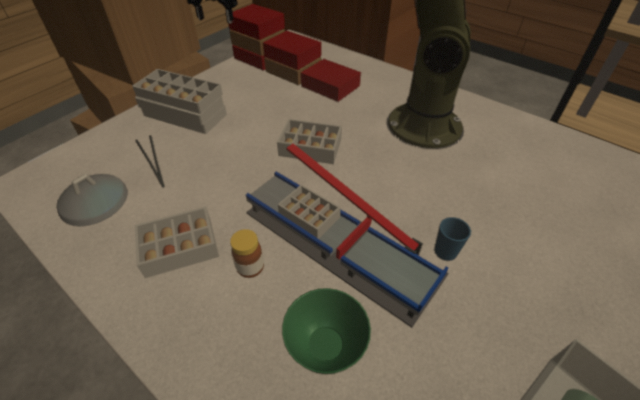

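View pics/top0.png

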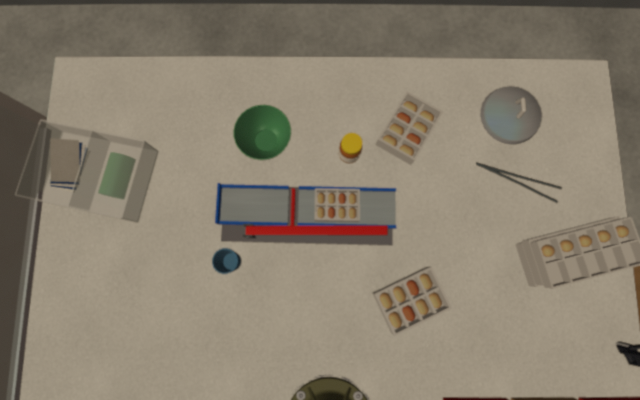

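```bash
cat > h.py <<'E'
import numpy as np,cv2
from scipy.spatial.transform import Rotation as R
def proj(k,P):
    P=np.atleast_2d(P); Q=(np.linalg.inv(k['pose'])@np.c_[P,np.ones(len(P))].T).T[:,:3]
    a=Q[:,0]/-Q[:,2]; b=-Q[:,1]/-Q[:,2]; f=1+k['k1']*(a*a+b*b)
    return np.c_[k['fx']*a*f+k['cx'],k['fy']*b*f+k['cy']]
O=np.array([0.531,0.0985,0.]);YAW=0.
def ch(p,o=None,yaw=None):
    o=O if o is None else o; yaw=YAW if yaw is None else yaw
    return (R.from_euler('z',np.pi/2+yaw).apply(np.atleast_2d(np.array(p)/1000.)))+o
def overlay(im,k,scale,x0,y0,w,h,lines):
    c=cv2.resize(im[y0:y0+h,x0:x0+w],None,fx=scale,fy=scale,interpolation=cv2.INTER_CUBIC)[:,:,::-1].copy()
    for L,col in lines:
        q=((proj(k,L)-[x0,y0]+.5)*scale).astype(np.int32); cv2.polylines(c,[q],False,col,1,cv2.LINE_AA)
    return c
def model(tx):
    rect=lambda x0,x1,y0,y1,z:ch([[x0,y0,z],[x1,y0,z],[x1,y1,z],[x0,y1,z],[x0,y0,z]])
    b=lambda s:ch([[110-335*np.cos(s)-6*np.sin(s)*0,54,56+335*np.sin(s)+6],[110,54,62],[110,76,62],[110-335*np.cos(s),76,62+335*np.sin(s)],[110-335*np.cos(s),54,62+335*np.sin(s)]])
    return [(rect(-260,190,-51,51,60),(0,255,0)),(rect(tx-55,tx+55,-39,39,84),(255,0,255)),(b(.26),(255,255,0)),(ch([[0,-43,68],[0,43,68]]),(0,255,255))]
E
python3 - <<'E'
from h import *
from workcell import r
for c,a in [('top',(4,205,150,200,115)),('scene',(3.4,230,130,230,170))]:
    im=cv2.imread(f'pics/{c}0.png')[:,:,::-1];k=r.calibration(c)
    cv2.imwrite(f'pics/{c}_ov.png',overlay(im,k,*a,model(-110)))
    cv2.imwrite(f'pics/{c}_cr.png',overlay(im,k,*a,[]))
E
```

```text
(no output)
```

View pics/top_ov.png

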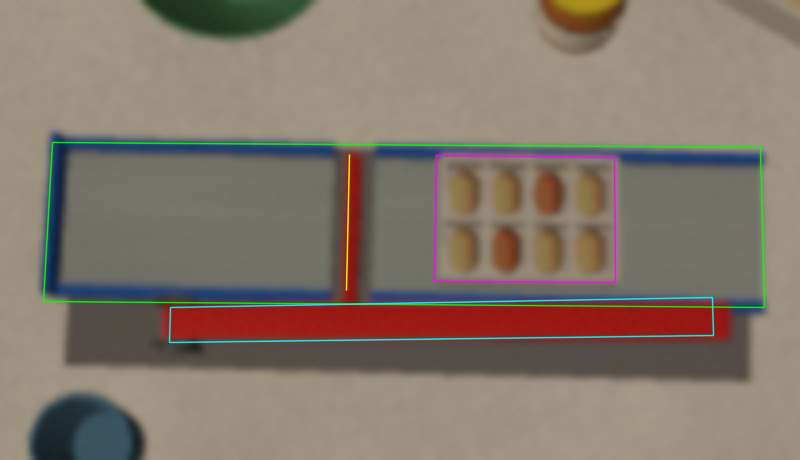

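View pics/scene_ov.png

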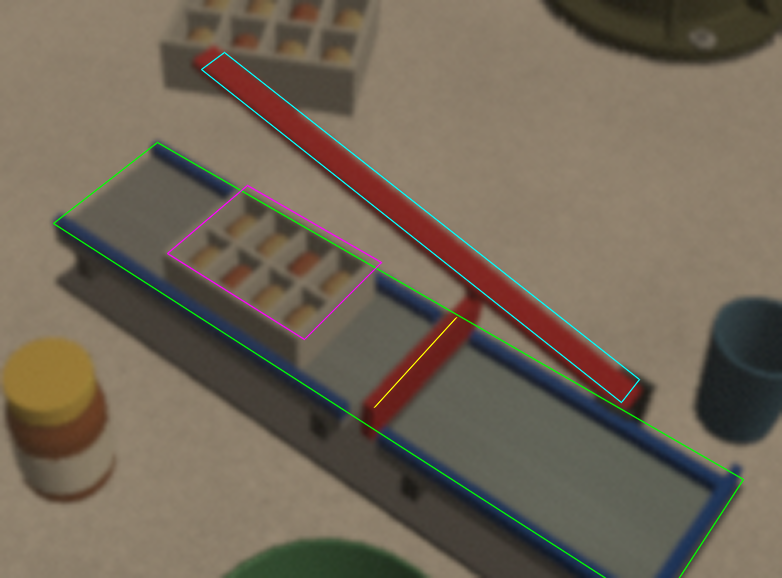

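```bash
sed -i 's/^O=.*/O=np.array([0.529,0.0970,0.]);YAW=-0.008/' h.py
python3 - <<'E'
from h import *
from workcell import r
for c,a in [('top',(4,205,150,200,115)),('scene',(3.4,230,130,230,170))]:
    im=cv2.imread(f'pics/{c}0.png')[:,:,::-1];k=r.calibration(c)
    cv2.imwrite(f'pics/{c}_ov2.png',overlay(im,k,*a,model(-111)))
E
```

```text
(no output)
```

View pics/top_ov2.png

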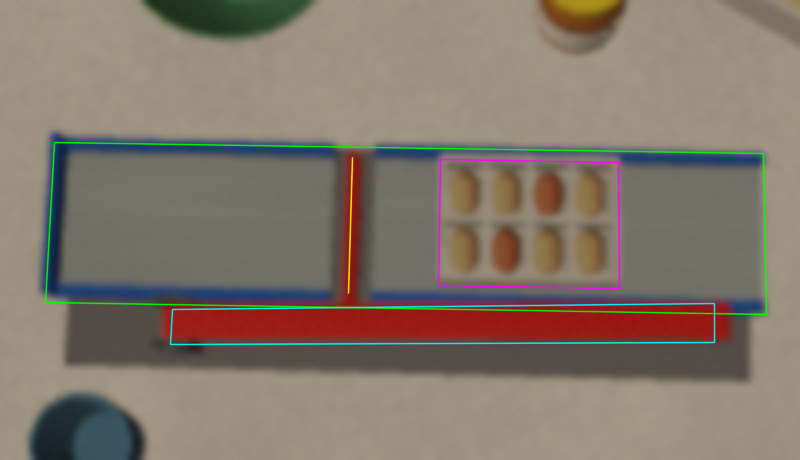

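View pics/scene_ov2.png

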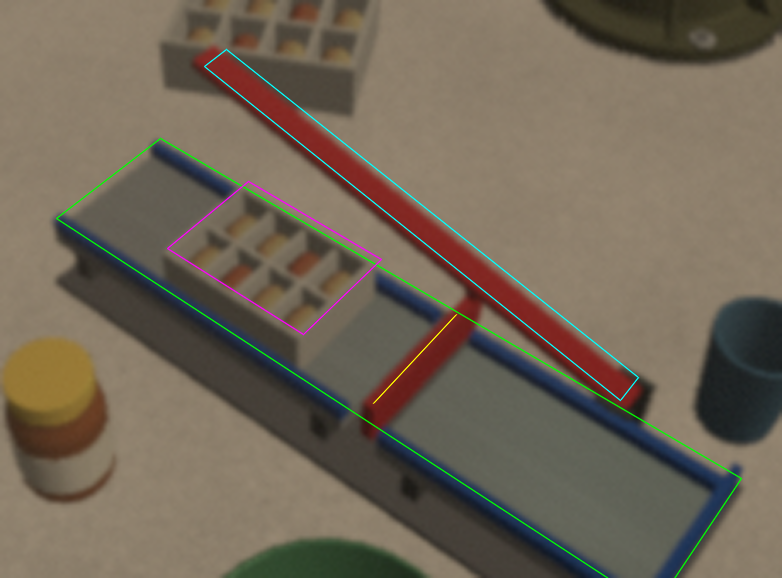

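Request:
{"name": "jog_arm", "arguments": {"commands": [[-0.3, [0, -0.04, 0], 0], [-0.3, [-0.036, -0.04, 0.042], -8], [-0.3, [-0.076, -0.04, 0.088], -16], [-0.3, [-0.118, -0.04, 0.136], -24], [-0.3, [-0.16, -0.04, 0.185], -32], [-0.3, [-0.202, -0.04, 0.234], -40], [-0.3, [-0.244, -0.04, 0.283], -48], [-0.3, [-0.286, -0.04, 0.331], -56], [-0.3, [-0.328, -0.04, 0.379], -62], [-0.3, [-0.366, -0.037, 0.423], -67]]}}

```text
time: 2.15
position: [0.4978, -0.1038, 0.2516]
tool_rot: [0.708, -0.002, 0.003, -0.707]
ft_force: [1.3, -0.6, 0.1]
gripper_width: 0.0554
```

Request:
{"name": "jog_arm", "arguments": {"commands": [[-0.3, [0, 0, 0], 0], [-0.3, [0, 0, 0], 0]]}}

```text
time: 2.4
position: [0.4967, -0.1061, 0.2509]
tool_rot: [0.707, -0.003, 0.003, -0.707]
ft_force: [0.2, -0.6, -1.0]
gripper_width: 0.0556
```

Run:
```python
from h import *
from workcell import r
s=r.state();print(s['time'],s['position'],s['gripper_width'],s['ft_force']);print(R.from_quat(s['tool_rot']).as_matrix().round(4))
k=r.calibration('scene');im=r.camera('scene')
cv2.imwrite('pics/scene1.png',overlay(im,k,3,200,80,260,190,[]))
k=r.calibration('top');im=r.camera('top')
cv2.imwrite('pics/top1.png',overlay(im,k,3,205,150,260,170,[]))
cv2.imwrite('pics/wrist1.png',r.camera('wrist')[:,:,::-1])
```

```text
2.4 [ 0.49671773 -0.1061368   0.2509288 ] 0.05560196830027917 [ 0.24606596 -0.59391235 -0.95304089]
[[ 1.0e+00 -3.0e-04  8.9e-03]
 [-8.9e-03 -9.0e-04  1.0e+00]
 [-3.0e-04 -1.0e+00 -9.0e-04]]
```

View pics/scene1.png

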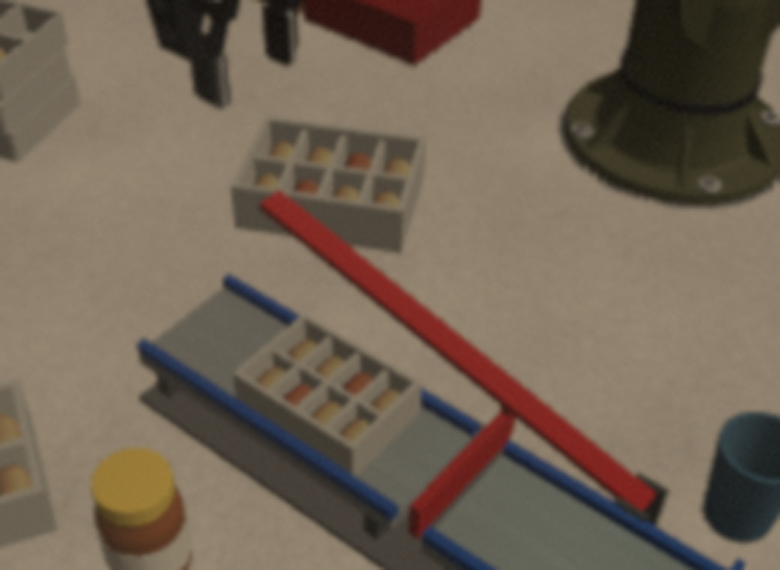

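View pics/wrist1.png

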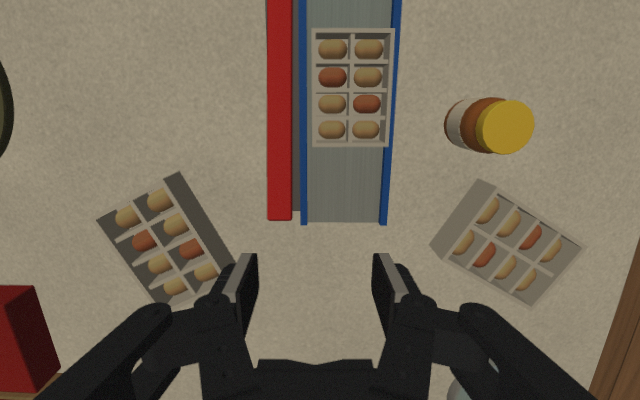

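```bash
sed -i 's/^O=.*/O=np.array([0.531,0.0970,0.]);YAW=-0.008/' h.py
python3 - <<'E'
from h import *
from workcell import r
s=r.state();p=np.array(s['position']);M=R.from_quat(s['tool_rot']).as_matrix();print(s['time'],p)
w=s['gripper_width']
def box(sg,t):
    return np.array([p+M@np.array([sg*x,t,z]) for x,z in [(w/2,-.011),(w/2,.011),(w/2+.0145,.011),(w/2+.0145,-.011),(w/2,-.011)]])
L=[(box(sg,t),c) for sg in (1,-1) for t,c in((.017,(0,255,0)),(.007,(0,0,255)))]
k=r.calibration('scene');im=r.camera('scene')
cv2.imwrite('pics/scene2.png',overlay(im,k,6,230,60,100,80,L))
k=r.calibration('wrist');im=r.camera('wrist')
cv2.imwrite('pics/wrist2.png',overlay(im,k,2,140,200,360,200,L))
print(proj(k,model(-111)[1][0]).round(0).tolist(),proj(k,model(-111)[2][0]).round(0).tolist())
E
```

```text
2.55 [ 0.49636936 -0.10744101  0.25089547]
[[385.0, 144.0], [391.0, 26.0], [307.0, 26.0], [308.0, 145.0], [385.0, 144.0]] [[290.0, 208.0], [289.0, -169.0], [265.0, -168.0], [265.0, 208.0], [290.0, 208.0]]
```

View pics/scene2.png

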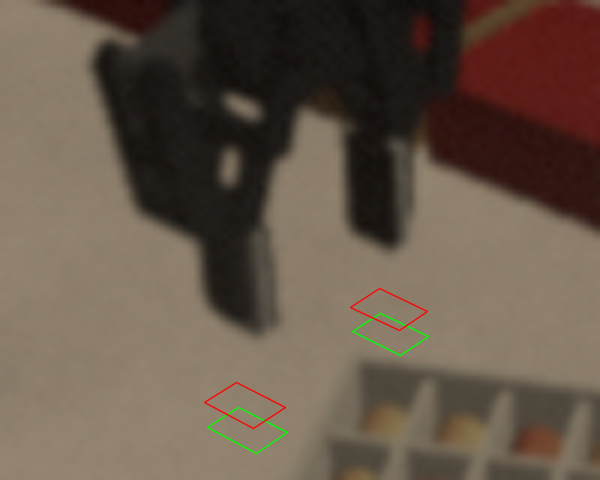

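View pics/wrist2.png

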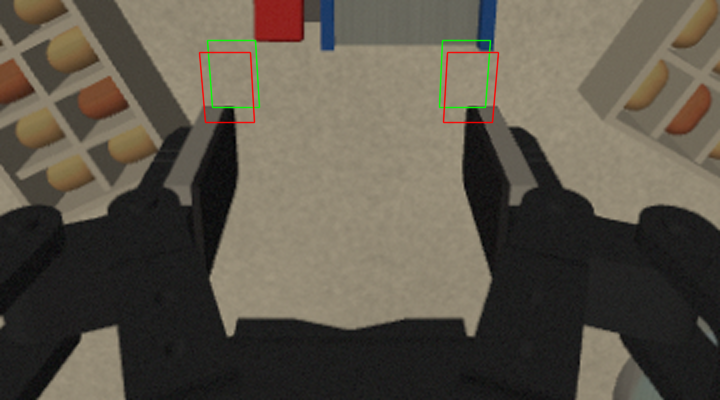

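Run:
```python
from h import *
from workcell import r
from scipy.optimize import least_squares
s=r.state();p=np.array(s['position']);M=R.from_quat(s['tool_rot']).as_matrix();print(s['time'],p,s['joint_velocities'],s['ft_force'])
w=s['gripper_width']
k=r.calibration('wrist');ks=r.calibration('scene')
T=np.linalg.inv(np.block([[M,p[:,None]],[np.zeros((1,3)),1]]))@k['pose'];print(T.round(4),k['fx'],k['cx'])
for t in (.017,.007,-.003,-.013,-.023):
  P=[p+M@np.array([x,t,z]) for x in(-w/2,w/2) for z in(.011,-.011)]
  print(t,((proj(k,P)-[140,200])*2).round(0).tolist(),((proj(ks,P)-[230,60])*6).round(0).tolist())
```

```text
2.65 [ 0.49650862 -0.10702702  0.25094061] [-0.00225777  0.00109469 -0.00643094 -0.00084577 -0.00256437  0.00251816
 -0.00137957] [ 0.20938394  0.28973249 -0.5056756 ]
[[ 1.000e+00 -1.000e-04 -1.000e-04  3.000e-04]
 [-0.000e+00  2.953e-01 -9.554e-01 -1.610e-01]
 [ 1.000e-04  9.554e-01  2.953e-01  7.460e-02]
 [ 0.000e+00  0.000e+00  0.000e+00  1.000e+00]] 317.65633246694125 314.737648821726
0.017 [[256.0, 39.0], [259.0, 106.0], [441.0, 39.0], [438.0, 106.0]] [[398.0, 353.0], [350.0, 330.0], [285.0, 430.0], [237.0, 405.0]]
0.007 [[251.0, 51.0], [254.0, 121.0], [446.0, 51.0], [442.0, 121.0]] [[397.0, 328.0], [348.0, 305.0], [283.0, 405.0], [234.0, 379.0]]
-0.003 [[245.0, 64.0], [249.0, 138.0], [451.0, 64.0], [447.0, 138.0]] [[396.0, 303.0], [346.0, 279.0], [281.0, 379.0], [231.0, 354.0]]
-0.013 [[239.0, 79.0], [243.0, 156.0], [457.0, 79.0], [453.0, 156.0]] [[394.0, 277.0], [345.0, 253.0], [278.0, 353.0], [228.0, 328.0]]
-0.023 [[232.0, 96.0], [237.0, 177.0], [464.0, 96.0], [459.0, 177.0]] [[393.0, 250.0], [343.0, 227.0], [276.0, 326.0], [225.0, 301.0]]
```

Run:
```python
from h import *
from workcell import r
s=r.state();p=np.array(s['position']);M=R.from_quat(s['tool_rot']).as_matrix()
k=r.calibration('wrist')
for t in (-.03,-.045,-.056,-.07,-.1):
  P=[p+M@np.array([x,t,z]) for x in(-.0425,.0425) for z in(.038,.02,0)]
  print(t,((proj(k,P)-[140,200])*2).round(0).tolist())
```

```text
-0.03 [[150.0, -6.0], [158.0, 72.0], [166.0, 151.0], [546.0, -6.0], [538.0, 72.0], [530.0, 151.0]]
-0.045 [[127.0, 15.0], [136.0, 101.0], [146.0, 187.0], [569.0, 15.0], [559.0, 101.0], [550.0, 187.0]]
-0.056 [[106.0, 34.0], [117.0, 126.0], [129.0, 219.0], [589.0, 34.0], [578.0, 126.0], [566.0, 219.0]]
-0.07 [[73.0, 64.0], [88.0, 166.0], [103.0, 267.0], [621.0, 64.0], [607.0, 166.0], [592.0, 267.0]]
-0.1 [[-37.0, 165.0], [-8.0, 297.0], [21.0, 420.0], [730.0, 165.0], [702.0, 297.0], [673.0, 420.0]]
```

Request:
{"name": "jog_arm", "arguments": {"commands": [[-0.3, [0, 0.03, 0], 0], [-0.3, [0, 0.06, 0], 0], [-0.3, [0, 0.08, 0], 0], [-0.3, [0, 0.08, 0], 0], [-0.3, [0, 0.08, 0], 0]]}}

```text
time: 3.28
position: [0.4974, -0.1061, 0.1719]
tool_rot: [0.707, -0.003, 0.004, -0.707]
ft_force: [1.1, 0.4, -0.3]
gripper_width: 0.0555
```

```bash
cat > look.py <<'E'
import sys
from h import *
from workcell import r
n=sys.argv[1]
s=r.state();p=np.array(s['position']);print(s['time'],p.round(4),np.round(s['ft_force'],2),s['gripper_width'])
d=p-O; c,si=np.cos(YAW),np.sin(YAW); print('chute x,y mm', round(1000*(-si*d[0]+c*d[1]),1), round(1000*(-c*d[0]-si*d[1]),1))
k=r.calibration('scene');im=r.camera('scene')
cv2.imwrite(f'pics/scene{n}.png',overlay(im,k,3.4,230,100,230,170,[]))
k=r.calibration('wrist');im=r.camera('wrist')
cv2.imwrite(f'pics/wrist{n}.png',im[:,:,::-1])
E
python3 look.py 3
```

```text
3.275 [ 0.4974 -0.1061  0.1719] [ 1.09  0.4  -0.31] 0.05546771089852541
chute x,y mm -203.3 32.0
```

View pics/scene3.png

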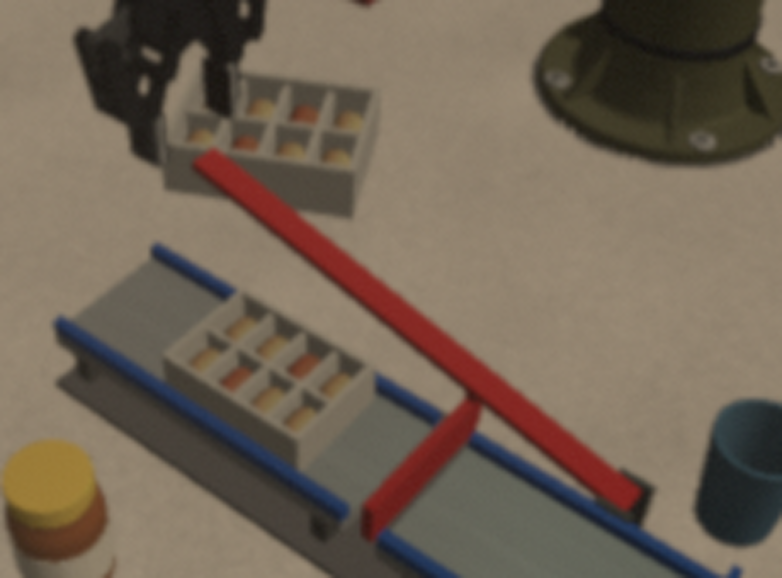

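View pics/wrist3.png

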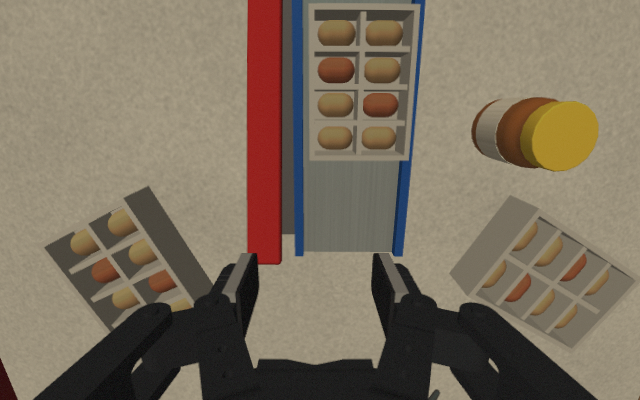

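Request:
{"name": "jog_arm", "arguments": {"commands": [[-0.3, [0, 0.015, 0], 0], [-0.3, [0, 0.025, 0], 0], [-0.3, [0, 0.025, 0], 0], [-0.3, [0, 0.025, 0], 0]]}}

```text
time: 3.88
position: [0.497, -0.1055, 0.1459]
tool_rot: [-0.707, 0.003, -0.003, 0.707]
ft_force: [-0.7, 0.2, -0.3]
gripper_width: 0.0556
```

```bash
python3 look.py 4
```

```text
3.875 [ 0.497  -0.1055  0.1459] [-0.68  0.17 -0.28] 0.05555048585118999
chute x,y mm -202.7 32.4
```

View pics/scene4.png

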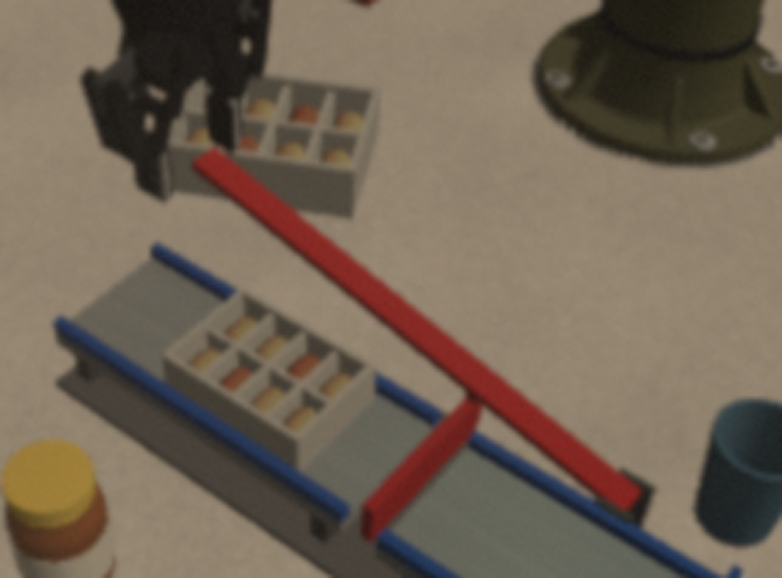

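View pics/wrist4.png

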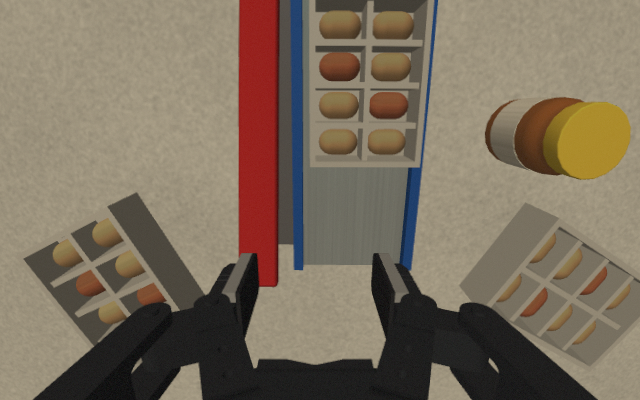

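Request:
{"name": "jog_arm", "arguments": {"commands": [[-0.3, [0, 0.015, 0], 0], [-0.3, [0, 0.03, 0], 0], [-0.3, [0, 0.045, 0], 0], [-0.3, [0, 0.06, 0], 0], [-0.3, [0, 0.06, 0], 0], [-0.3, [0, 0.06, 0], 0]]}}

```text
time: 4.72
position: [0.4966, -0.1051, 0.0859]
tool_rot: [-0.707, 0.003, -0.003, 0.707]
ft_force: [0.1, 0.9, 1.0]
gripper_width: 0.0557
```

```bash
python3 look.py 5
```

```text
4.725 [ 0.4966 -0.1051  0.0859] [0.12 0.89 0.96] 0.055694138425146804
chute x,y mm -202.4 32.7
```

View pics/scene5.png

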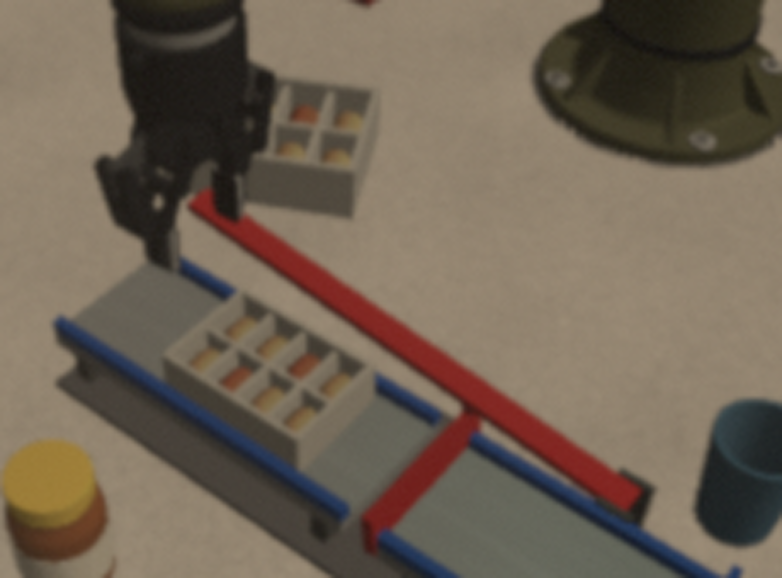

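View pics/wrist5.png

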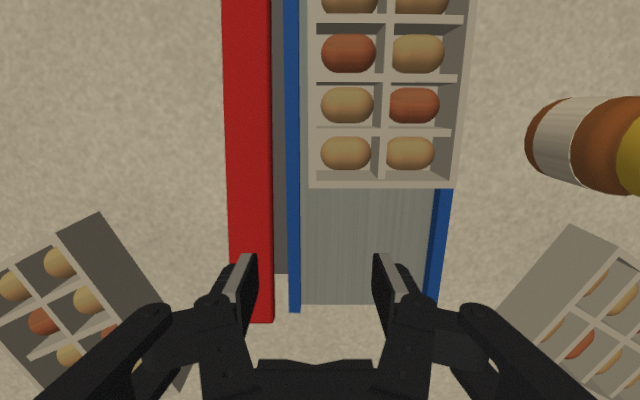

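```bash
cat > ang.py <<'E'
from h import *
from workcell import r
# bar end upper-face corners for bar inclination s (raised .26), bar length Lb
def barend(s,Lb=345):
    c,si=np.cos(s),np.sin(s)
    return ch([[110-Lb*c-6*si*0,y,56+Lb*si+6*c] for y in(76,54)])
k=r.calibration('scene')
for s in(.26,.2,.18,.16,.14,.12,.1,.08,.06,.04,.02,0,-.02,-.04): print(s,((proj(k,barend(s))-[230,100]+.5)*3.4).round(0).tolist(), 'h at -213:',round(56+6+323*np.tan(s),1))
E
python3 ang.py
```

```text
0.26 [[214.0, 144.0], [191.0, 161.0]] h at -213: 147.9
0.2 [[210.0, 165.0], [188.0, 182.0]] h at -213: 127.5
0.18 [[209.0, 172.0], [187.0, 189.0]] h at -213: 120.8
0.16 [[208.0, 180.0], [186.0, 196.0]] h at -213: 114.1
0.14 [[208.0, 187.0], [186.0, 203.0]] h at -213: 107.5
0.12 [[207.0, 194.0], [185.0, 210.0]] h at -213: 100.9
0.1 [[207.0, 201.0], [185.0, 217.0]] h at -213: 94.4
0.08 [[207.0, 208.0], [185.0, 224.0]] h at -213: 87.9
0.06 [[207.0, 215.0], [185.0, 231.0]] h at -213: 81.4
0.04 [[207.0, 222.0], [186.0, 239.0]] h at -213: 74.9
0.02 [[207.0, 229.0], [186.0, 246.0]] h at -213: 68.5
0 [[208.0, 237.0], [187.0, 253.0]] h at -213: 62.0
-0.02 [[208.0, 244.0], [187.0, 260.0]] h at -213: 55.5
-0.04 [[209.0, 251.0], [188.0, 267.0]] h at -213: 49.1
```

Request:
{"name": "jog_arm", "arguments": {"commands": [[-0.3, [0, 0.015, 0], 0], [-0.3, [0, 0.03, 0], 0], [-0.3, [0, 0.044, 0], 0], [-0.3, [0, 0.044, 0], 0], [-0.3, [0, 0.044, 0], 0]]}}

```text
time: 5.45
position: [0.4961, -0.1052, 0.0416]
tool_rot: [-0.707, 0.004, -0.002, 0.707]
ft_force: [-0.4, 0.8, 2.2]
gripper_width: 0.0557
```

```bash
python3 look.py 6
```

```text
5.45 [ 0.4961 -0.1052  0.0416] [-0.38  0.77  2.2 ] 0.05569711934188807
chute x,y mm -202.4 33.3
```

View pics/scene6.png

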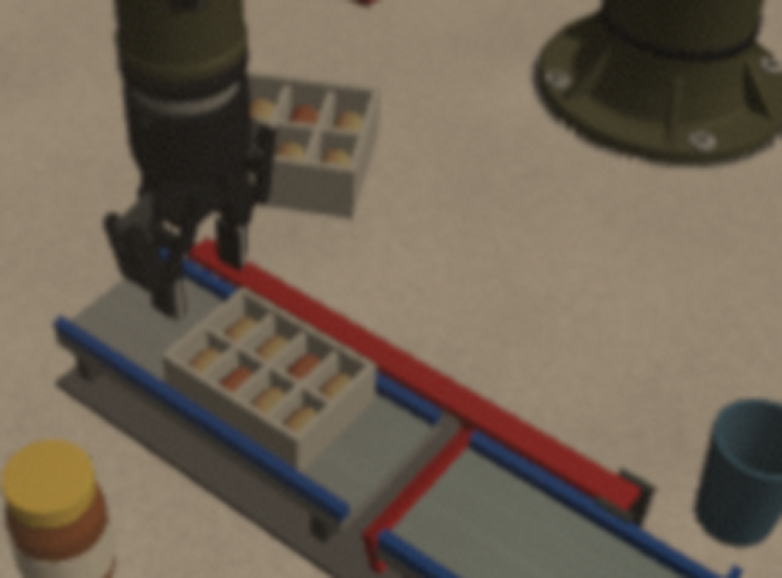

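View pics/wrist6.png

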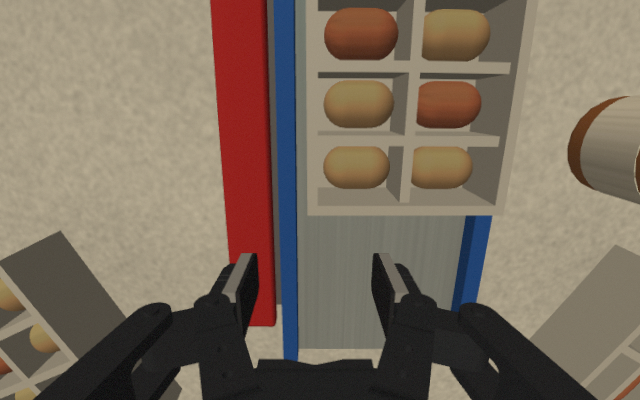

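Request:
{"name": "jog_arm", "arguments": {"commands": [[-0.3, [0, 0.0015, 0.006], 0], [-0.3, [0, 0.0015, 0.014], 0], [-0.3, [0, 0.0015, 0.021], 0], [-0.3, [0, 0.0015, 0.027], 0], [-0.3, [0, 0.0015, 0.033], 0], [-0.3, [0, 0.0015, 0.041], 0], [-0.3, [0, 0.0015, 0.049], 0], [-0.3, [0, 0.0015, 0.056], 0], [-0.3, [0, 0.0015, 0.06], 0], [-0.3, [0, 0.0015, 0.06], 0]]}}

```text
time: 6.8
position: [0.4976, -0.0455, 0.0407]
tool_rot: [0.707, -0.003, 0.003, -0.707]
ft_force: [-0.3, -3.5, 4.7]
gripper_width: 0.0555
```

```bash
python3 look.py 7
```

```text
6.8 [ 0.4976 -0.0455  0.0407] [-0.27 -3.54  4.72] 0.05550925187719146
chute x,y mm -142.8 32.2
```

View pics/scene7.png

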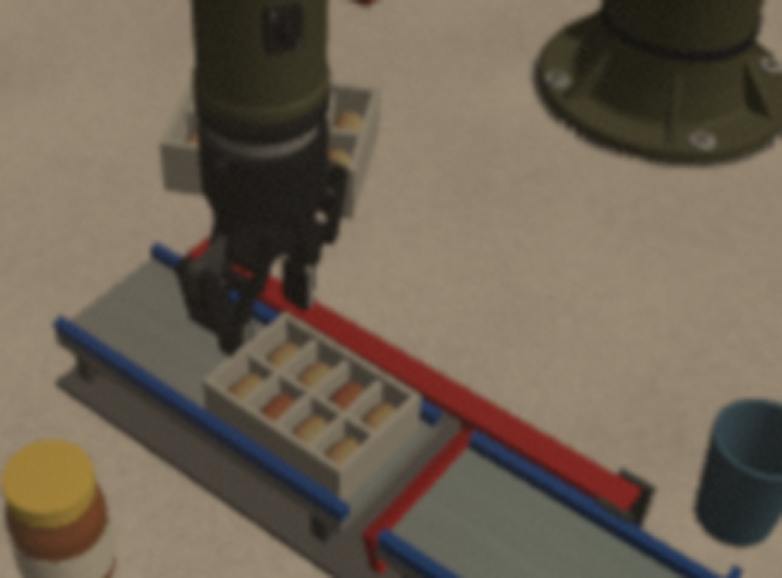

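View pics/wrist7.png

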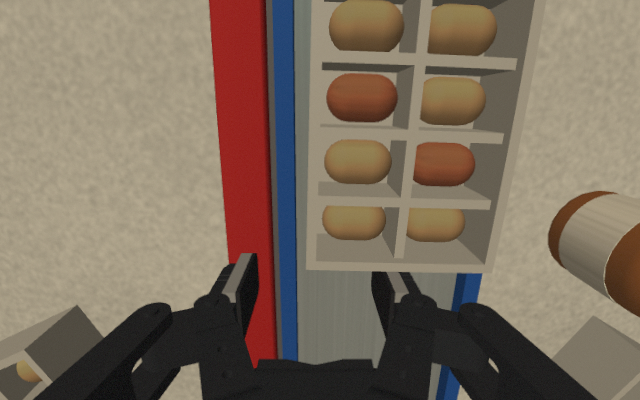

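Run:
```python
from h import *
from workcell import r
k=r.calibration('scene');im=cv2.imread('pics/scene7.png')
L=[(ch([[x,-43,50],[x,43,50]]),(0,255,0)) for x in(-13,13)]
def bl(q):
    o=[]
    for x in(-4,4):
        dx,dz=x-110,68-56
        X=110+dx*np.cos(q)+dz*np.sin(q)*1; Z=56+dz*np.cos(q)+dx*np.sin(q)
        o.append(ch([[X,-43,Z],[X,43,Z]]))
    return o
for q,c in((.26,(255,255,0)),(.19,(255,0,255))): L+=[(b,c) for b in bl(q)]
for P,c in L:
    cv2.polylines(im,[((proj(k,P)-[230,100]+.5)*3.4).astype(np.int32)],False,c,1)
cv2.imwrite('pics/s7b.png',cv2.resize(im[380:578,330:530],None,fx=3,fy=3))
```

View pics/s7b.png

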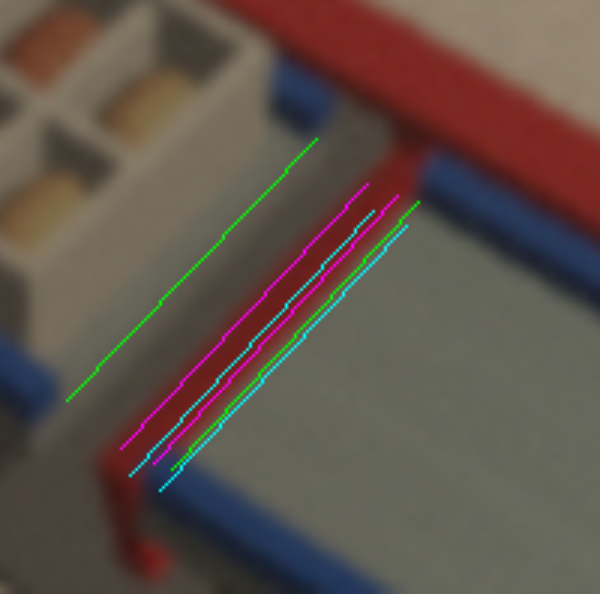

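Request:
{"name": "jog_arm", "arguments": {"commands": [[-0.3, [0, 0, 0.006], 0], [-0.3, [0, 0, 0.015], 0], [-0.3, [0, 0, 0.025], 0], [-0.3, [0, 0, 0.035], 0], [-0.3, [0, 0.0005, 0.045], 0], [-0.3, [0, 0.0005, 0.055], 0], [-0.3, [0, 0.0005, 0.065], 0], [-0.3, [0, 0.0005, 0.074], 0], [-0.3, [0, 0.0005, 0.08], 0], [-0.3, [0, 0.0005, 0.08], 0]]}}

```text
time: 8.15
position: [0.4978, 0.0337, 0.04]
tool_rot: [0.707, -0.003, 0.003, -0.707]
ft_force: [-0.2, -5.6, 4.7]
gripper_width: 0.0552
```

```bash
python3 look.py 8
```

```text
8.15 [0.4978 0.0337 0.04  ] [-0.19 -5.62  4.74] 0.05519639702294424
chute x,y mm -63.6 32.6
```

View pics/scene8.png

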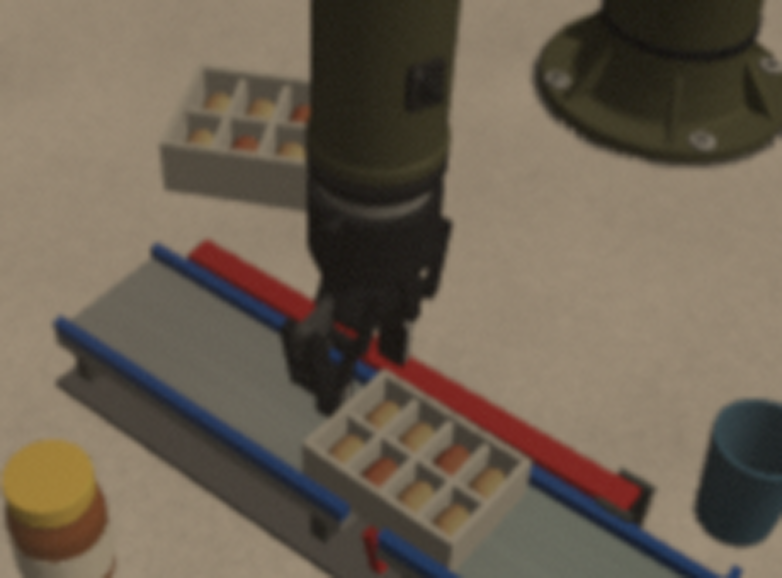

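View pics/wrist8.png

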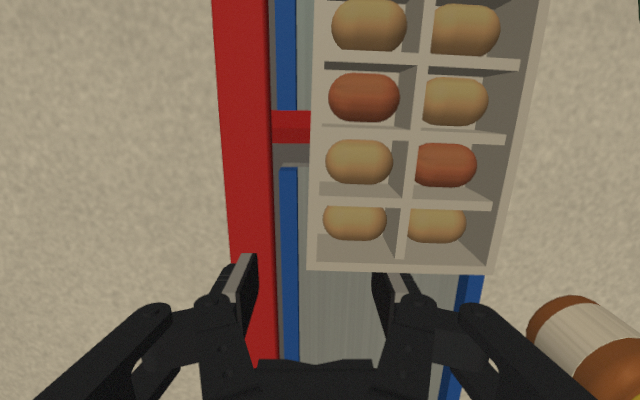

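Request:
{"name": "jog_arm", "arguments": {"commands": [[-0.3, [0, 0.0003, 0.008], 0], [-0.3, [0, 0.0005, 0.018], 0], [-0.3, [0, 0.0006, 0.028], 0], [-0.3, [0, 0.0008, 0.038], 0], [-0.3, [0, 0.001, 0.048], 0], [-0.3, [0, 0.001, 0.058], 0], [-0.3, [0, 0.001, 0.068], 0], [-0.3, [0, 0.001, 0.077], 0], [-0.3, [0, 0.001, 0.084], 0], [-0.3, [0, 0.001, 0.088], 0]]}}

```text
time: 9.5
position: [0.4997, 0.12, 0.0399]
tool_rot: [0.709, -0.003, 0.003, -0.705]
ft_force: [-1.0, -13.3, 13.6]
gripper_width: 0.0556
```

Request:
{"name": "jog_arm", "arguments": {"commands": [[-0.3, [0, 0, 0.001], 0], [-0.3, [0, 0, 0.001], 0]]}}

```text
time: 9.75
position: [0.4997, 0.1208, 0.0399]
tool_rot: [0.709, -0.003, 0.003, -0.705]
ft_force: [-1.0, -11.5, 12.4]
gripper_width: 0.0557
```

```bash
python3 look.py 9
```

```text
9.75 [0.4997 0.1208 0.0399] [ -0.97 -11.46  12.37] 0.05572607433088853
chute x,y mm 23.6 31.5
```

View pics/scene9.png

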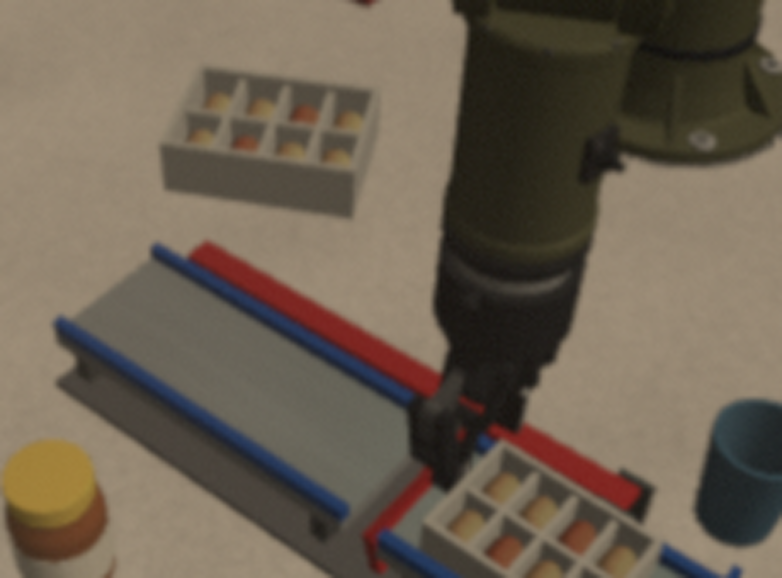

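View pics/wrist9.png

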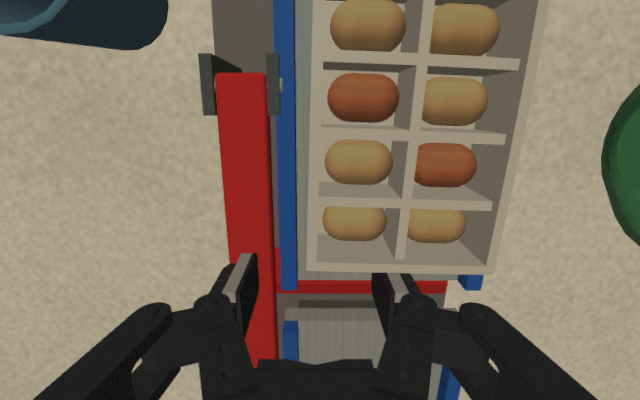

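Request:
{"name": "jog_arm", "arguments": {"commands": [[-0.3, [0, 0, -0.003], 0], [-0.3, [0, 0, -0.005], 0], [-0.3, [0, 0, -0.005], 0], [-0.3, [0, -0.003, -0.005], 0], [-0.3, [0, -0.007, -0.005], 0], [-0.3, [0, -0.012, -0.005], 0], [-0.3, [0, -0.017, -0.005], 0], [-0.3, [0, -0.022, -0.005], 0], [-0.3, [0, -0.028, -0.005], 0], [-0.3, [0, -0.034, -0.005], 0]]}}

```text
time: 11.1
position: [0.4979, 0.117, 0.0725]
tool_rot: [0.708, -0.004, 0.002, -0.706]
ft_force: [1.3, 0.0, -0.1]
gripper_width: 0.0556
```

Request:
{"name": "jog_arm", "arguments": {"commands": [[-0.3, [0, -0.02, 0], 0], [-0.3, [0, -0.06, 0], 0], [-0.3, [0, -0.11, 0], 0], [-0.3, [0, -0.16, 0], 0], [-0.3, [0, -0.16, 0], 0]]}}

```text
time: 11.72
position: [0.5008, 0.1181, 0.2368]
tool_rot: [0.707, -0.001, 0.006, -0.707]
ft_force: [-0.7, 0.4, -0.0]
gripper_width: 0.0554
```

```bash
python3 look.py 10
python3 - <<'E'
from h import *
from workcell import r
k=r.calibration('top');im=r.camera('top')
cv2.imwrite('pics/top10.png',overlay(im,k,3,205,150,260,120,[]))
E
```

```text
11.725 [0.5008 0.1181 0.2368] [-0.66  0.45 -0.04] 0.05536487569508135
chute x,y mm 20.8 30.3
```

View pics/scene10.png

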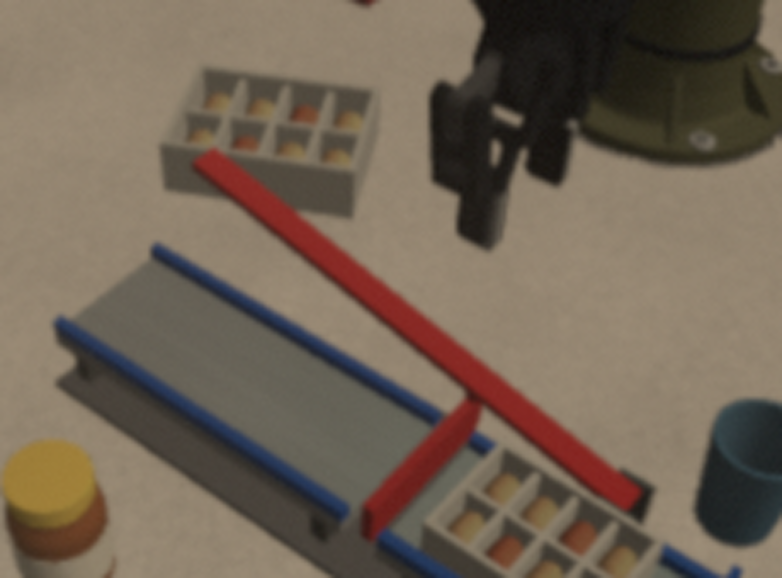

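View pics/wrist10.png

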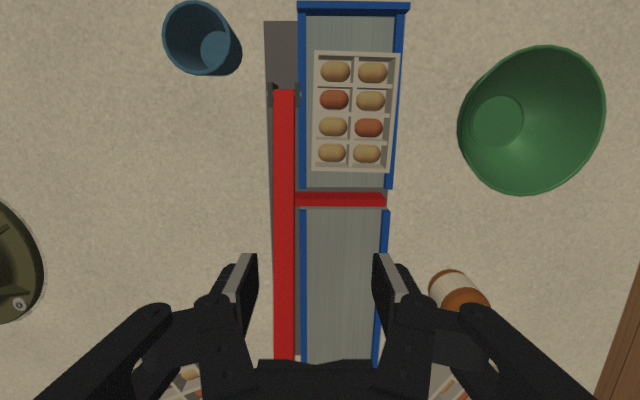

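The gate is fully up behind the tray. The tray sits flat between the lips with a clear gap to the gate, and the bowl, jar and cup are undisturbed. The arm touches nothing, so I'm handing in.

```bash
python3 -c "
from workcell import r
print(r.state()['time'],r.close_job())"
```

```text
the job is handed in; nothing more can be done
11.875 None
```

I pressed the red bar level with one fingertip and held it down while the other finger pushed the tray along the chute, over the sunken gate. I then backed off about 5 mm, let the bar rise and lifted clear. The job was handed in at 11.9 s.

**Tray chosen:** there were three look-alikes. I took the one standing on the chute, at about (338, 205) in the top view. Its outline fitted 110 × 78 mm, while the other two were on the table.

**Last checks:**
- **Gate and tray:** the scene and wrist pictures show the bar back at its raised position and the blade standing up behind the tray. The tray lies flat between the lips, its rear about 30 mm past the gate.
- **Forces:** the wrist force peaked at about 14 N on each axis in the readings I took. It was about zero after release.
- **Other things:** the cup, bowl and jar looked unmoved by eye. I saved a last top view but did not look at it.

**What disagreed:**
- **Fingertip position:** in both cameras the fingertips stood about 22 mm behind the reported tool point, not 17 mm ahead of it. Contact with the bar bore this out, so I set the pressing height by the pictures.
- **Gate angle:** while held, the bar's end showed about 0.26 rad, but a rougher overlay of the blade suggested about 0.22. Both are past the 0.19 needed, and the tray crossed without catching.

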